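# Nest the display risers in the packing tray

### The job

The book fair is over: pack the four plywood display risers into the cardboard tray as one nest. Stand the smallest on its legs in the middle of the tray, lengthwise, then lower the next larger one over it, and so on up to the largest, each upright with its feet on the tray floor, centred on and square with the one inside it. Leave the book, the tape roll and the mug where they are.

Things in the scene. Friction and masses are not known exactly. Their poses are not given: they have to be found in the camera images.
- riser_s_board (a point): Smallest of four loose plywood risers: an upside-down U standing on two legs, 60 mm long, 50 deep, 42 high, boards 8 mm thick, long sides open. Point: middle of the top board, 4 mm below its top, 38 mm above the feet. x along its length (a leg at each end), z up, y across the depth: grip the top board by its long edges, 50 mm apart. Room between the legs: 44 mm long, 34 high.
- riser_m_board (a point): Second smallest of four loose plywood risers: an upside-down U standing on two legs, 96 mm long, 56 deep, 70 high, boards 8 mm thick, long sides open. Point: middle of the top board, 4 mm below its top, 66 mm above the feet. x along its length (a leg at each end), z up, y across the depth: grip the top board by its long edges, 56 mm apart. Room between the legs: 80 mm long, 62 high.
- riser_l_board (a point): Second largest of four loose plywood risers: an upside-down U standing on two legs, 132 mm long, 62 deep, 98 high, boards 8 mm thick, long sides open. Point: middle of the top board, 4 mm below its top, 94 mm above the feet. x along its length (a leg at each end), z up, y across the depth: grip the top board by its long edges, 62 mm apart. Room between the legs: 116 mm long, 90 high.
- riser_xl_board (a point): Largest of four loose plywood risers: an upside-down U standing on two legs, 168 mm long, 68 deep, 126 high, boards 8 mm thick, long sides open. Point: middle of the top board, 4 mm below its top, 122 mm above the feet. x along its length (a leg at each end), z up, y across the depth: grip the top board by its long edges, 68 mm apart. Room between the legs: 152 mm long, 118 high.
- tray_floor (a point): A low open cardboard tray, fixed to the bench: 240 mm long, 160 mm wide, 36 mm high outside, walls and floor 4 mm thick. This point is the middle of its inner floor (4 mm above the bench); x along its length, y across, z up.
- book: Bystander: a closed hardback book lying flat, 110 x 178 x 26 mm; origin at the centre of its underside.
- tape: Bystander: a roll of packing tape lying flat, 104 mm across, 48 mm high; origin at the centre of its underside.
- mug: Bystander: an upright empty white mug, 80 mm across, 88 mm high, handle on its +y side; origin at the centre of its underside.
Things that resemble listed ones, but are neither listed nor needed, are in the scene too. What is shaped like the part that bears riser_m_board but green, red or yellow is not meant.

How it is judged:
On the way, in this order (a step that is already met when the one before it is completed fails the run):
1. the smallest riser stands in the middle of the tray (z of riser_s_board in the frame of tray_floor between 0.034 and 0.042 m and angle between riser_s_board's own z axis and vertical below 0.05 rad and angle between the x axis of riser_s_board and the x axis of tray_floor, either way round below 0.2 rad and horizontal distance between riser_s_board and tray_floor below 0.035 m), for 0.2 s.
2. the second smallest riser stands over the smallest, in the tray (z of riser_m_board in the frame of tray_floor between 0.062 and 0.07 m and angle between riser_m_board's own z axis and vertical below 0.05 rad and angle between the x axis of riser_m_board and the x axis of tray_floor, either way round below 0.2 rad and horizontal distance between riser_m_board and tray_floor below 0.035 m and horizontal distance between riser_m_board and riser_s_board below 0.015 m and angle between the x axis of riser_m_board and the x axis of riser_s_board, either way round below 0.15 rad), for 0.2 s.
3. the second largest riser stands over the second smallest, in the tray (z of riser_l_board in the frame of tray_floor between 0.09 and 0.098 m and angle between riser_l_board's own z axis and vertical below 0.05 rad and angle between the x axis of riser_l_board and the x axis of tray_floor, either way round below 0.2 rad and horizontal distance between riser_l_board and tray_floor below 0.035 m and horizontal distance between riser_l_board and riser_m_board below 0.015 m and angle between the x axis of riser_l_board and the x axis of riser_m_board, either way round below 0.15 rad), for 0.2 s.
4. the largest riser stands over the second largest, in the tray (z of riser_xl_board in the frame of tray_floor between 0.118 and 0.126 m and angle between riser_xl_board's own z axis and vertical below 0.05 rad and angle between the x axis of riser_xl_board and the x axis of tray_floor, either way round below 0.2 rad and horizontal distance between riser_xl_board and tray_floor below 0.035 m and horizontal distance between riser_xl_board and riser_l_board below 0.015 m and angle between the x axis of riser_xl_board and the x axis of riser_l_board, either way round below 0.15 rad), for 0.2 s.
At the end, for the whole second after the job is handed in: Risers nested smallest inside to largest outside, at rest: upright (0.05 rad), feet on the tray floor (4 mm), each within 15 mm and 0.15 rad of the one inside it, all within 35 mm of the tray's middle and 0.2 rad of its length; bystanders within 25 mm of their places (all of step 1 and all of step 2 and all of step 3 and all of step 4 and linear speed of each of riser_s, riser_m, riser_l, riser_xl below 0.01 m/s); the robot touches nothing.
It fails at once if the book is pushed more than 25 mm from its place or tipped (distance of book from where it was at the start of the episode above 0.025 m or angle between book's own z axis and vertical above 0.3 rad).
It fails at once if the tape is pushed more than 25 mm from its place or tipped (distance of tape from where it was at the start of the episode above 0.025 m or angle between tape's own z axis and vertical above 0.3 rad).
It fails at once if the mug is pushed more than 25 mm from its place or tipped (distance of mug from where it was at the start of the episode above 0.025 m or angle between mug's own z axis and vertical above 0.3 rad).
It also fails if it takes over 128 s, if anything falls off the work surface, if the arm or the gripper's body presses on something with over 40 N, if the wrist force passes 120 N, or if a joint passes its speed limit or range.

### The arm

A 6-joint arm with a two-finger parallel gripper is mounted at the origin on the work surface. World frame = base frame: x ahead of the robot, y to its left, z up, the work surface at z = 0. Lengths are in m, angles in rad, forces in N, time in s.
With the tool pointing down it reaches from about 0.375 to 0.975 m from the base axis. Payload 3.8 kg.
Tool frame: the origin (TCP) lies on the centre line of the jaws, within the pads' length; the fingertips stand 22 mm ahead of it and the grasp point (between the pads) lies 3 mm ahead of it; x points along the fingers, y is the direction in which the jaws open and shut, and the axes are right-handed (so a half turn about x gives the same grasp; the last joint's range is limited). The gripper opens to 85 mm and grips with 20 to 120 N. Pads are 22 mm wide; open, the fingers measure 114 mm over their backs; the gripper's body (76 mm by 85 mm) begins 54 mm behind the grasp point. The pads swing forward as they close: fully open they stand 13 mm farther back than shut.
Start: joints at [1.214, 0.264, 1.604, -0, 1.274, -0.037], TCP at [0.212, 0.641, 0.253] pointing down, gripper open.
Joint ranges: [-2.63, 2.63], [-0.94, 2.18], [0.31, 2.57], [-1.31, 4.45], [0, 2.66], [-2.55, 2.55]. Speed limits (rad/s): [2.57, 2.57, 3.14, 3.14, 3.14, 3.14].

### API

Orientations are given as a rotation vector (axis times angle).
In Python, from workcell import monitor, eyes, finish_job gives the robot as it stands. The module is installed in compiled form; this text tells all that it offers.
- The arm moves only by the tool play_rows, never from a script. Its argument "deltas" is a list of rows, each an object of numbers: "wx", "wy", "wz": the turn, a rotation vector about the world's x, y, z in degrees; "x", "y", "z": the shift along the world's x, y, z in mm; "fingers": the closure, from -1 (fully open) to 1 (shut), so that 0 is half open. A call has 1 to 20 rows; each row is the pose to reach, as a shift and turn from the pose commanded when the call began; what a row does not reach only later rows make up. A row lasts 1/8 s, in which the tool goes at most 62.5 mm and 10.7 degrees, less where a joint would pass 70% of its speed; a pose out of reach is approached as far as the arm can. A call with a gripper value outside its range is refused whole. The fingers move at their own pace and stop on an object; "grip_force" is the grip in N (left out, the last holds). Time passes only in rows, so rows that repeat a pose let the fingers close. It gives the time, the measured TCP pose, the force and the opening at its end, in the units of the state.
- monitor.read_state(): the state, without advancing time (a new reading comes with each control period).
- eyes.read_camera(name): name is "side" or "top" or "wrist"; returns a dict with "frame" (384x512x3 uint8, red, green, blue), "depth" (384x512 float32, m along the optical axis (not along the pixel's ray), 0 where there is no reading), "K" (3x3 intrinsics, pixels), "view" (4x4, takes a point from world to camera coordinates); the wrist camera has in their place "tool_from_camera" (4x4, takes a point from camera to tool coordinates, whose origin is the TCP and whose axes are the tool frame's). Camera axes: x right, y down, z forward; pixel columns grow to the right and rows downward; lengths in m; the calibration is good to about 2 mm. A picture is of the moment at which its call begins: read the wrist's pose just before it.
- finish_job(): hands the job in, once; it reports no verdict.
The state is a dict: "time": time; "q": joint angles; "joint_vel": joint speeds; "joint_torque": joint torques, N m; "tool_pos": TCP position; "tcp_rot": TCP orientation; "wrist_force": force on the tool from outside, world axes, zero at the start; "torque": the same for the moment, N m; "width": opening from 0.0 (shut) to 1.0 (fully open).
Only numpy, scipy, OpenCV 4.12 (cv2) and the standard library are available. Lean on these libraries where they do the work, as an engineer would, in place of code of your own. Each camera call takes 0.05 s, during which the arm holds its last target.

## Working session

There is one attempt and no reset: what is moved stays moved. The work goes in short steps, Python scripts to look and compute and a tool call to move; the robot and the scene stay as the last step left them, time stands still between calls to the robot, and variables do not carry over. Pictures are saved under pics/ and viewed, and the job is handed in when it is done.

Besides the shell and the picture viewer there is one more tool, called as name(argument=value, ...) on one line, values as JSON. play_rows: Moves the arm, as the interface text tells. Its arguments: {"type":"object","properties":{"deltas":{"type":"array"},"grip_force":{"type":"number"}},"required":["deltas"]}

```bash
mkdir -p pics
cat > h.py <<'E'
import numpy as np, cv2
from workcell import monitor, eyes, finish_job
def grab(n):
    s=monitor.read_state(); c=eyes.read_camera(n); return s,c
def save(n,img,s=1):
    cv2.imwrite('pics/'+n+'.png',cv2.cvtColor(cv2.resize(img,None,fx=s,fy=s),cv2.COLOR_RGB2BGR))
def world(c,s=None):
    d=c['depth'];h,w=d.shape;u,v=np.meshgrid(np.arange(w),np.arange(h));K=c['K']
    P=np.stack([(u-K[0,2])*d/K[0,0],(v-K[1,2])*d/K[1,1],d],-1)
    if 'view' in c: T=np.linalg.inv(c['view'])
    else:
        T=np.eye(4);T[:3,:3]=cv2.Rodrigues(np.array(s['tcp_rot']))[0];T[:3,3]=s['tool_pos'];T=T@c['tool_from_camera']
    W=P@T[:3,:3].T+T[:3,3]; W[d<=0]=np.nan
    return W
E
python3 - <<'E'
from h import *
s=monitor.read_state();print(s)
for n in('top','side','wrist'):
    s,c=grab(n);save(n+'0',c['frame'],1.5);np.savez(n+'0.npz',W=world(c,s),f=c['frame'])
E
```

```text
{'time': 0.0, 'q': array([ 1.21413286e+00,  2.64782351e-01,  1.60537689e+00, -9.71188246e-06,
        1.27367689e+00, -3.68863884e-02]), 'joint_vel': array([-3.38131444e-04, -8.37661172e-04,  5.14018714e-04, -4.08899476e-04,
       -6.66951458e-05, -2.29695852e-03]), 'joint_torque': array([-3.66436261e-04, -5.15119600e+01, -3.67305636e+01,  1.82601624e-06,
        1.30673731e-02,  1.44427173e-05]), 'tool_pos': array([0.21194938, 0.64014888, 0.25194072]), 'tcp_rot': array([ 0.24923572,  1.55661823, -0.25270692]), 'wrist_force': array([-0.91193366, -0.26854737, -0.23565378]), 'torque': array([ 0.00784171, -0.02190923, -0.01159855]), 'width': 0.9974088421499672}
```

View pics/top0.png

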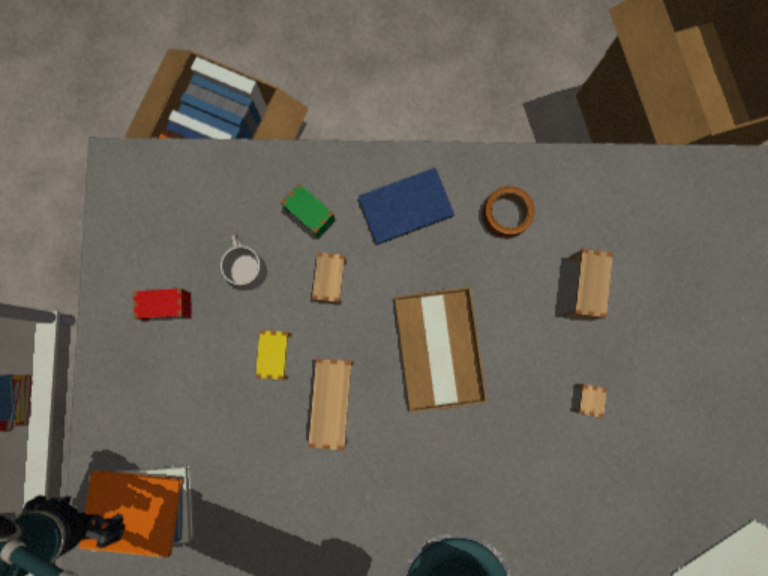

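View pics/side0.png

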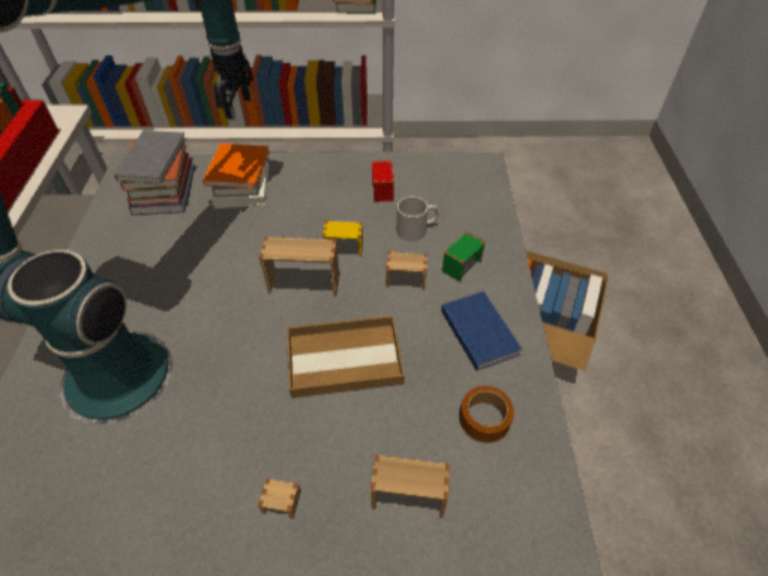

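View pics/wrist0.png

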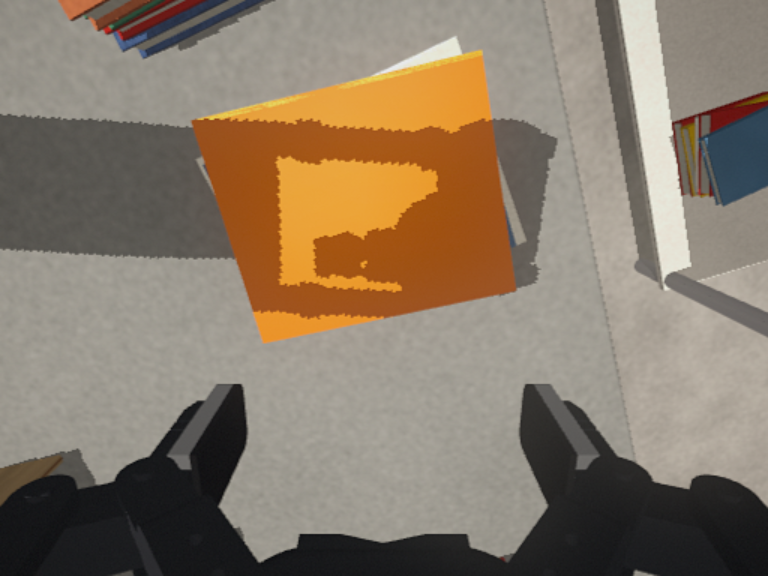

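The top picture shows plywood risers at (593,400) small, (328,277), (593,283) and (330,404). Red (160,304), yellow (272,355) and green (308,210) are decoys. The tray is at (440,350). Next I'll measure the tops.

```bash
cat >> h.py <<'E'
def top(W,seed,tol=.006,z=None,rad=.12):
    """fit rect to the connected top face around seed pixel (u,v)"""
    u,v=seed; z0=np.nanmedian(W[v-1:v+2,u-1:u+2,2]) if z is None else z
    m=(np.abs(W[...,2]-z0)<tol).astype(np.uint8)
    n,l=cv2.connectedComponents(m,connectivity=4); k=l[v,u]
    P=W[l==k]; z0=np.median(P[:,2])
    r=cv2.minAreaRect((P[:,:2]*1000).astype(np.float32))
    (cx,cy),(a,b),t=r
    if a<b: a,b=b,a; t+=90
    t=(t+90)%180-90
    return dict(c=(round(cx,1),round(cy,1)),L=round(a,1),D=round(b,1),yaw=round(t,1),z=round(z0*1000,1),n=len(P),med=np.round(P.mean(0)*1000,1))
E
python3 - <<'E'
from h import *
d=np.load('top0.npz');W=d['W'];f=d['f']
for n,p in dict(s=(593,400),m=(328,277),l=(593,283),xl=(330,404),yellow=(272,355)).items():
    u,v=int(p[0]/1.5),int(p[1]/1.5); print(n,top(W,(u,v)))
# tray: rim
m=(W[...,2]>.028)&(W[...,2]<.042); sub=np.zeros_like(m); sub[185:280,255:330]=m[185:280,255:330]
P=W[sub][:,:2]*1000; print('tray rim',len(P),cv2.minAreaRect(P.astype(np.float32)))
for n,p in dict(floor=(440,340),mug=(240,268),tape=(490,210),book=(405,205)).items():
    u,v=int(p[0]/1.5),int(p[1]/1.5); print(n,W[v,u])
save('crops',np.hstack([cv2.resize(f[v-40:v+40,u-40:u+40],(190,190)) for u,v in [(395,267),(219,185),(395,189),(220,269)]]))
E
```

```text
s {'c': (386.7, -276.4), 'L': 59.7, 'D': 51.9, 'yaw': -10.0, 'z': np.float64(42.3), 'n': 311, 'med': array([ 386.6, -275.5,   42.4])}
m {'c': (634.5, 266.4), 'L': 96.8, 'D': 56.3, 'yaw': -6.2, 'z': np.float64(69.7), 'n': 566, 'med': array([633.8, 266.4,  69.6])}
l {'c': (622.5, -265.5), 'L': 133.2, 'D': 65.9, 'yaw': -7.2, 'z': np.float64(98.1), 'n': 874, 'med': array([ 621.6, -265.9,   98.2])}
xl {'c': (383.1, 255.5), 'L': 168.2, 'D': 68.6, 'yaw': -3.9, 'z': np.float64(125.9), 'n': 1417, 'med': array([382.7, 255.6, 125.9])}
yellow {'c': (476.6, 377.8), 'L': 96.0, 'D': 56.8, 'yaw': -3.4, 'z': np.float64(69.6), 'n': 589, 'med': array([476.1, 377.7,  69.5])}
tray rim 392 ((491.12078857421875, 35.374813079833984), (241.65847778320312, 160.92535400390625), 7.71511697769165)
floor [0.51217939 0.03335402 0.00916694]
mug [0.66318616 0.45803591 0.00581298]
tape [ 0.78185223 -0.06838508  0.04753629]
book [0.79746704 0.10758388 0.03067523]
```

View pics/crops.png

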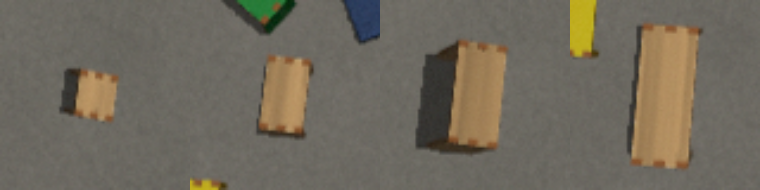

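Four tops fit: 60×52@42, 97×56@70, 133×66@98 and 168×69@126 mm. The plain plywood one at (328,277) is M, and the crop confirms it is not coloured. The tray centre is (491,35) with yaw 7.7°.

Run:
```python
from h import *
s=monitor.read_state();R=cv2.Rodrigues(s['tcp_rot'])[0];print(R.round(3),s['tool_pos'])
y=np.degrees(np.arctan2(R[1,1],R[0,1]));print('tool y yaw',y)
d=np.load('top0.npz');W=d['W']
# independent yaw check: fit of long edges via PCA for s
for n,p in dict(s=(593,400),m=(328,277),l=(593,283),xl=(330,404)).items():
    u,v=int(p[0]/1.5),int(p[1]/1.5);z0=W[v,u,2];m=(abs(W[...,2]-z0)<.006).astype(np.uint8);_,l=cv2.connectedComponents(m,connectivity=4);P=W[l==l[v,u]][:,:2]
    a,V=np.linalg.eigh(np.cov(P.T));print(n,np.degrees(np.arctan(V[1,1]/V[0,1])))
```

```text
[[-0.001  0.314  0.949]
 [-0.002  0.949 -0.314]
 [-1.    -0.002 -0.   ]] [0.21199909 0.64026386 0.25220735]
tool y yaw 71.67873766690656
s -4.545801109573712
m -6.609405275777606
l -8.45378516591059
xl -3.614307150223205
```

play_rows(deltas=[{"x": 288, "y": -605, "wz": 5}, {"x": 288, "y": -605, "wz": 5}, {"x": 288, "y": -605, "wz": 5}, {"x": 288, "y": -605, "wz": 5}, {"x": 288, "y": -605, "wz": 5}, {"x": 288, "y": -605, "wz": 5}, {"x": 288, "y": -605, "wz": 5}, {"x": 288, "y": -605, "wz": 5}, {"x": 288, "y": -605, "wz": 5}, {"x": 288, "y": -605, "wz": 5}, {"x": 175, "y": -916, "wz": 11}, {"x": 175, "y": -916, "wz": 11}, {"x": 175, "y": -916, "wz": 11}, {"x": 175, "y": -916, "wz": 11}, {"x": 175, "y": -916, "wz": 11}, {"x": 175, "y": -916, "wz": 11}, {"x": 175, "y": -916, "wz": 11}, {"x": 175, "y": -916, "wz": 11}, {"x": 175, "y": -916, "wz": 11}], grip_force=50)

```text
schema error: expected keys wx, wy, wz, x, y, z, fingers
```

play_rows(deltas=[{"x": 288, "y": -605, "z": 0, "wx": 0, "wy": 0, "wz": 5, "fingers": -1}, {"x": 288, "y": -605, "z": 0, "wx": 0, "wy": 0, "wz": 5, "fingers": -1}, {"x": 288, "y": -605, "z": 0, "wx": 0, "wy": 0, "wz": 5, "fingers": -1}, {"x": 288, "y": -605, "z": 0, "wx": 0, "wy": 0, "wz": 5, "fingers": -1}, {"x": 288, "y": -605, "z": 0, "wx": 0, "wy": 0, "wz": 5, "fingers": -1}, {"x": 288, "y": -605, "z": 0, "wx": 0, "wy": 0, "wz": 5, "fingers": -1}, {"x": 288, "y": -605, "z": 0, "wx": 0, "wy": 0, "wz": 5, "fingers": -1}, {"x": 288, "y": -605, "z": 0, "wx": 0, "wy": 0, "wz": 5, "fingers": -1}, {"x": 288, "y": -605, "z": 0, "wx": 0, "wy": 0, "wz": 5, "fingers": -1}, {"x": 288, "y": -605, "z": 0, "wx": 0, "wy": 0, "wz": 5, "fingers": -1}, {"x": 175, "y": -916, "z": 0, "wx": 0, "wy": 0, "wz": 11, "fingers": -1}, {"x": 175, "y": -916, "z": 0, "wx": 0, "wy": 0, "wz": 11, "fingers": -1}, {"x": 175, "y": -916, "z": 0, "wx": 0, "wy": 0, "wz": 11, "fingers": -1}, {"x": 175, "y": -916, "z": 0, "wx": 0, "wy": 0, "wz": 11, "fingers": -1}, {"x": 175, "y": -916, "z": 0, "wx": 0, "wy": 0, "wz": 11, "fingers": -1}, {"x": 175, "y": -916, "z": 0, "wx": 0, "wy": 0, "wz": 11, "fingers": -1}, {"x": 175, "y": -916, "z": 0, "wx": 0, "wy": 0, "wz": 11, "fingers": -1}, {"x": 175, "y": -916, "z": 0, "wx": 0, "wy": 0, "wz": 11, "fingers": -1}], grip_force=50)

```text
time: 2.4
tool_pos: [0.3869, -0.2748, 0.2529]
tcp_rot: [0.102, 1.569, -0.1]
wrist_force: [-0.4, 0.6, -0.5]
width: 0.998
```

```bash
cat >> h.py <<'E'
def wristtop(name,zlo,zhi):
    s,c=grab('wrist');save(name,c['frame'],1.5);W=world(c,s)
    R=cv2.Rodrigues(s['tcp_rot'])[0];y=np.degrees(np.arctan2(R[1,1],R[0,1]))
    print('t',round(s['time'],2),'tcp',(s['tool_pos']*1000).round(1),'yaw(y-90)',round(y-90,2),'down',R[:,0].round(3),'w',round(s['width'],3),'F',s['wrist_force'].round(1))
    m=((W[...,2]>zlo)&(W[...,2]<zhi)).astype(np.uint8)
    n,l,st,_=cv2.connectedComponentsWithStats(m,connectivity=4)
    for k in np.argsort(-st[1:,4])[:3]+1:
        P=W[l==k];(cx,cy),(a,b),t=cv2.minAreaRect((P[:,:2]*1000).astype(np.float32))
        print('px',st[k][:5],'c',round(cx,1),round(cy,1),'size',round(a,1),round(b,1),'ang',round((t+45)%90-45,2),'z',np.median(P[:,2]).round(4))
    return W,c
E
python3 - <<'E'
from h import *
wristtop('w1',.036,.048)
E
```

```text
t 2.4 tcp [ 386.9 -274.8  252.9] yaw(y-90) -7.38 down [-0.     0.001 -1.   ] w 0.998 F [-0.4  0.6 -0.5]
px [ 230  145   49   57 2578] c 388.1 -275.5 size 50.6 60.4 ang -9.95 z 0.0409
px [261 302  52   8 304] c 558.3 -257.0 size 62.3 3.0 ang -7.34 z 0.0421
px [461 144   2   2   3] c 386.4 -53.2 size 1.6 0.6 ang 42.25 z 0.0363
```

View pics/w1.png

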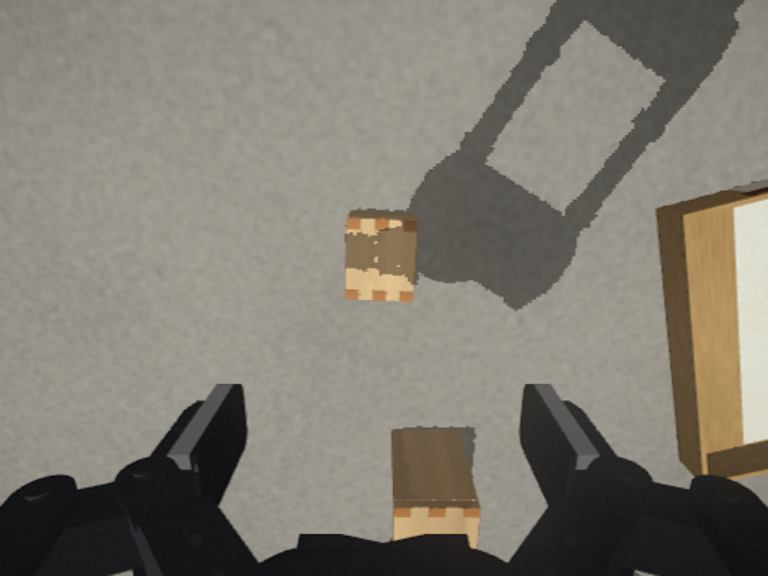

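S stands at (380,255) in the wrist picture, at yaw −10°, and L's front is at (435,490). I'll go down and grip.

play_rows(deltas=[{"x": 1, "y": -1, "z": -50, "wx": 0, "wy": 0, "wz": -2.6, "fingers": -1}, {"x": 1, "y": -1, "z": -100, "wx": 0, "wy": 0, "wz": -2.6, "fingers": -1}, {"x": 1, "y": -1, "z": -150, "wx": 0, "wy": 0, "wz": -2.6, "fingers": -1}, {"x": 1, "y": -1, "z": -180, "wx": 0, "wy": 0, "wz": -2.6, "fingers": -1}, {"x": 1, "y": -1, "z": -200, "wx": 0, "wy": 0, "wz": -2.6, "fingers": -1}, {"x": 1, "y": -1, "z": -212, "wx": 0, "wy": 0, "wz": -2.6, "fingers": -1}, {"x": 1, "y": -1, "z": -212, "wx": 0, "wy": 0, "wz": -2.6, "fingers": -1}, {"x": 1, "y": -1, "z": -212, "wx": 0, "wy": 0, "wz": -2.6, "fingers": 0.1}, {"x": 1, "y": -1, "z": -212, "wx": 0, "wy": 0, "wz": -2.6, "fingers": 0.5}, {"x": 1, "y": -1, "z": -212, "wx": 0, "wy": 0, "wz": -2.6, "fingers": 0.5}, {"x": 1, "y": -1, "z": -212, "wx": 0, "wy": 0, "wz": -2.6, "fingers": 0.5}, {"x": 1, "y": -1, "z": -212, "wx": 0, "wy": 0, "wz": -2.6, "fingers": 0.5}], grip_force=50)

```text
time: 3.95
tool_pos: [0.3892, -0.277, 0.0427]
tcp_rot: [0.135, 1.564, -0.137]
wrist_force: [-0.2, 1.0, 6.5]
width: 0.571
```

play_rows(deltas=[{"x": 0, "y": 0, "z": 20, "wx": 0, "wy": 0, "wz": 0, "fingers": 0.5}, {"x": 0, "y": 0, "z": 60, "wx": 0, "wy": 0, "wz": 0, "fingers": 0.5}, {"x": 0, "y": 0, "z": 110, "wx": 0, "wy": 0, "wz": 0, "fingers": 0.5}, {"x": 17, "y": 50, "z": 130, "wx": 0, "wy": 0, "wz": 3, "fingers": 0.5}, {"x": 34, "y": 100, "z": 130, "wx": 0, "wy": 0, "wz": 6, "fingers": 0.5}, {"x": 51, "y": 155, "z": 130, "wx": 0, "wy": 0, "wz": 9, "fingers": 0.5}, {"x": 68, "y": 210, "z": 130, "wx": 0, "wy": 0, "wz": 12, "fingers": 0.5}, {"x": 85, "y": 260, "z": 130, "wx": 0, "wy": 0, "wz": 15, "fingers": 0.5}, {"x": 98, "y": 290, "z": 130, "wx": 0, "wy": 0, "wz": 17.7, "fingers": 0.5}, {"x": 104, "y": 311, "z": 130, "wx": 0, "wy": 0, "wz": 17.7, "fingers": 0.5}, {"x": 104, "y": 311, "z": 130, "wx": 0, "wy": 0, "wz": 17.7, "fingers": 0.5}])

```text
time: 5.32
tool_pos: [0.4924, 0.0359, 0.1713]
tcp_rot: [-0.108, 1.568, 0.108]
wrist_force: [-0.1, 0.2, -0.9]
width: 0.579
```

Run:
```python
from h import *
W,c=wristtop('w2',.028,.044)
s,c=grab('side');f=c['frame'];save('s2',f[150:350,100:400],2.5)
s,c=grab('top');np.savez('top2.npz',W=world(c),f=c['frame'])
W=world(c);print(top(W,(290,232)) if 1 else '')
save('t2',c['frame'],1.5)
```

```text
t 5.33 tcp [492.4  35.9 171.3] yaw(y-90) 7.91 down [ 0.  0. -1.] w 0.579 F [-0.1  0.2 -0.9]
px [ 146   35  220  234 4963] c 468.2 33.3 size 192.8 161.1 ang 7.82 z 0.0347
px [449 308  63  22 536] c 587.8 271.4 size 8.8 56.4 ang 1.2 z 0.0365
px [466 180  46  14 206] c 458.9 233.5 size 8.0 36.8 ang 8.99 z 0.0359
{'c': (473.3, 34.9), 'L': 125.5, 'D': 100.5, 'yaw': -88.6, 'z': np.float64(533.2), 'n': 1687, 'med': array([483.1,  35.9, 532.6])}
```

View pics/w2.png

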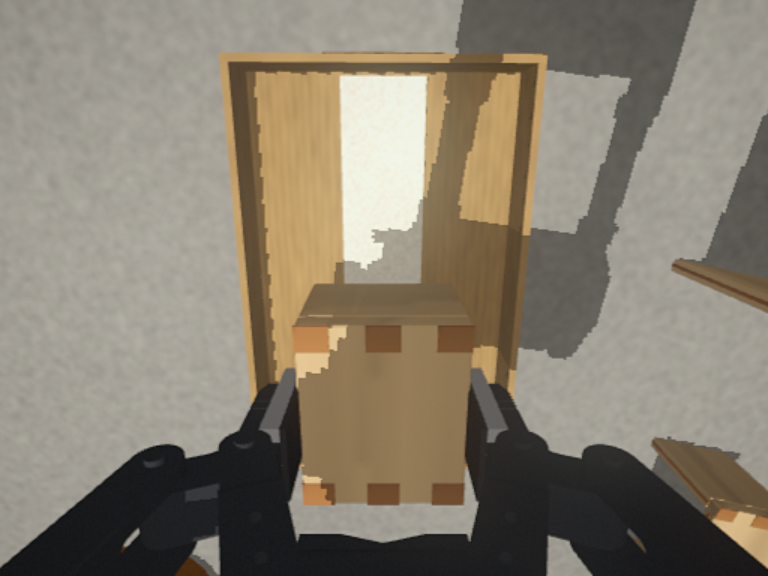

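View pics/s2.png

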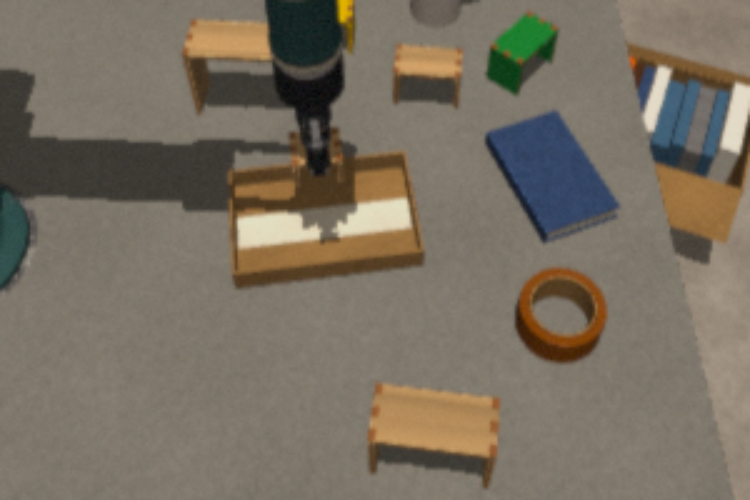

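The wrist picture shows S held squarely, with its top at (385,415). I'll fit the plane of its top to measure the tilt.

```bash
cat >> h.py <<'E'
def held(zlo,zhi,n=None,ulim=(130,382)):
    s,c=grab('wrist')
    if n: save(n,c['frame'],1.5)
    W=world(c,s);f=c['frame'].astype(int)
    m=(W[...,2]>zlo)&(W[...,2]<zhi)&(f[...,0]-f[...,2]>25)
    P=W[m]; m2=m.astype(np.uint8);k,l,st,_=cv2.connectedComponentsWithStats(m2,connectivity=4);b=1+np.argmax(st[1:,4]);P=W[l==b]
    A=np.c_[P[:,:2]-P[:,:2].mean(0),np.ones(len(P))];co=np.linalg.lstsq(A,P[:,2],rcond=None)[0]
    r=cv2.minAreaRect((P[:,:2]*1000).astype(np.float32))
    R=cv2.Rodrigues(s['tcp_rot'])[0]
    print('held n',len(P),'px',st[b],'slope',co[:2].round(4),'z',co[2].round(4),'rect',np.round(r[0],1),np.round(r[1],1),'ang',round((r[2]+45)%90-45,2),'tcp',(s['tool_pos']*1000).round(1),'yaw',round(np.degrees(np.arctan2(R[1,1],R[0,1]))-90,2),'t',round(s['time'],2))
E
python3 - <<'E'
from h import *
s,c=grab('wrist');W=world(c,s);print(W[250:340:15,256].round(4))
z=W[280,256,2];held(z-.006,z+.006)
E
```

```text
[[0.4764 0.0331 0.1693]
 [0.4835 0.0341 0.1693]
 [0.4906 0.035  0.1698]
 [0.4989 0.0362 0.1688]
 [0.506  0.0372 0.1698]
 [0.5133 0.0382 0.1708]]
held n 14022 px [  195   211   122   126 14022] slope [0.0056 0.002 ] z 0.1693 rect [491.   34.4] [61.7 50.8] ang 7.81 tcp [491.9  34.  171.2] yaw 7.73 t 5.53
```

play_rows(deltas=[{"x": 0, "y": 0, "z": -40, "wx": 0, "wy": 0, "wz": 0, "fingers": 0.5}, {"x": 0, "y": 0, "z": -80, "wx": 0, "wy": 0, "wz": 0, "fingers": 0.5}, {"x": 0, "y": 0, "z": -105, "wx": 0, "wy": 0, "wz": 0, "fingers": 0.5}, {"x": 0, "y": 0, "z": -116, "wx": 0, "wy": 0, "wz": 0, "fingers": 0.5}, {"x": 0, "y": 0, "z": -121, "wx": 0, "wy": 0, "wz": 0, "fingers": 0.5}, {"x": 0, "y": 0, "z": -122.5, "wx": 0, "wy": 0, "wz": 0, "fingers": 0.5}, {"x": 0, "y": 0, "z": -122.5, "wx": 0, "wy": 0, "wz": 0, "fingers": 0.5}, {"x": 0, "y": 0, "z": -122.5, "wx": 0, "wy": 0, "wz": 0, "fingers": 0.5}])

```text
time: 6.58
tool_pos: [0.4929, 0.0348, 0.0496]
tcp_rot: [-0.107, 1.566, 0.107]
wrist_force: [0.6, -0.4, -0.5]
width: 0.569
```

play_rows(deltas=[{"x": 0, "y": 0, "z": -1.5, "wx": 0, "wy": 0, "wz": 0, "fingers": 0.5}, {"x": 0, "y": 0, "z": -1.5, "wx": 0, "wy": 0, "wz": 0, "fingers": 0.5}, {"x": 0, "y": 0, "z": -1.5, "wx": 0, "wy": 0, "wz": 0, "fingers": 0.5}])

```text
time: 6.95
tool_pos: [0.4922, 0.0348, 0.0473]
tcp_rot: [-0.107, 1.568, 0.107]
wrist_force: [0.4, 0.1, 0.0]
width: 0.571
```

play_rows(deltas=[{"x": 0, "y": 0, "z": -1, "wx": 0, "wy": 0, "wz": 0, "fingers": 0.5}, {"x": 0, "y": 0, "z": -1, "wx": 0, "wy": 0, "wz": 0, "fingers": 0.5}, {"x": 0, "y": 0, "z": -1, "wx": 0, "wy": 0, "wz": 0, "fingers": 0.5}])

```text
time: 7.32
tool_pos: [0.4923, 0.0348, 0.0467]
tcp_rot: [-0.107, 1.568, 0.107]
wrist_force: [-1.9, 0.2, 4.4]
width: 0.574
```

play_rows(deltas=[{"x": 0, "y": 0, "z": 0, "wx": 0, "wy": 0, "wz": 0, "fingers": -0.3}, {"x": 0, "y": 0, "z": 0, "wx": 0, "wy": 0, "wz": 0, "fingers": -0.9}, {"x": 0, "y": 0, "z": 0, "wx": 0, "wy": 0, "wz": 0, "fingers": -1}, {"x": 0, "y": 0, "z": 0, "wx": 0, "wy": 0, "wz": 0, "fingers": -1}, {"x": 0, "y": 0, "z": 30, "wx": 0, "wy": 0, "wz": 0, "fingers": -1}, {"x": 0, "y": 0, "z": 80, "wx": 0, "wy": 0, "wz": 0, "fingers": -1}, {"x": 0, "y": 0, "z": 140, "wx": 0, "wy": 0, "wz": 0, "fingers": -1}, {"x": 0, "y": 0, "z": 200, "wx": 0, "wy": 0, "wz": 0, "fingers": -1}, {"x": 142, "y": 231, "z": 200, "wx": 0, "wy": 0, "wz": -14.3, "fingers": -1}, {"x": 142, "y": 231, "z": 200, "wx": 0, "wy": 0, "wz": -14.3, "fingers": -1}, {"x": 142, "y": 231, "z": 200, "wx": 0, "wy": 0, "wz": -14.3, "fingers": -1}, {"x": 142, "y": 231, "z": 200, "wx": 0, "wy": 0, "wz": -14.3, "fingers": -1}, {"x": 142, "y": 231, "z": 200, "wx": 0, "wy": 0, "wz": -14.3, "fingers": -1}, {"x": 142, "y": 231, "z": 200, "wx": 0, "wy": 0, "wz": -14.3, "fingers": -1}, {"x": 142, "y": 231, "z": 200, "wx": 0, "wy": 0, "wz": -14.3, "fingers": -1}])

```text
time: 9.2
tool_pos: [0.6337, 0.265, 0.2458]
tcp_rot: [0.089, 1.57, -0.09]
wrist_force: [-0.0, -0.7, -0.2]
width: 0.999
```

Run:
```python
from h import *
wristtop('w3',.063,.077)
s,c=grab('top');W=world(c)
m=(W[...,2]>.038)&(W[...,2]<.056);m[:185]=0;m[280:]=0;m[:,:270]=0;m[:,330:]=0
P=W[m];print('S',len(P),np.median(P[:,2]),cv2.minAreaRect((P[:,:2]*1000).astype(np.float32)))
save('t3',c['frame'],1.5)
```

```text
t 9.2 tcp [633.7 265.  245.8] yaw(y-90) -6.53 down [-0.001 -0.001 -1.   ] w 0.999 F [-0.  -0.7 -0.2]
px [ 227  132   61   97 5578] c 635.6 267.6 size 56.7 96.5 ang -6.09 z 0.0689
px [ 264  259   91   81 3840] c 777.9 314.2 size 97.1 56.9 ang -41.02 z 0.0688
px [ 335    0   71   47 3099] c 507.7 376.7 size 56.5 35.4 ang -3.74 z 0.0691
S 377 0.045255585002323295 ((491.09912109375, 34.98045349121094), (240.29684448242188, 158.63174438476562), 7.356930732727051)
```

View pics/t3.png

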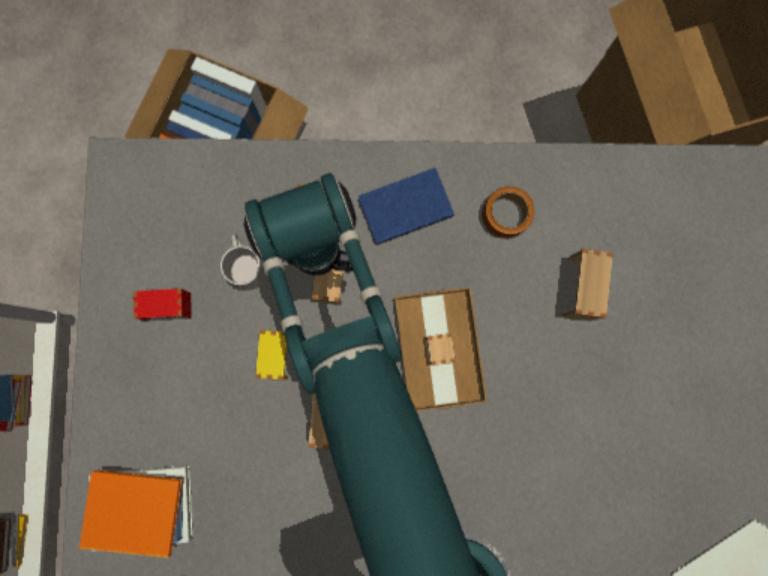

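View pics/w3.png

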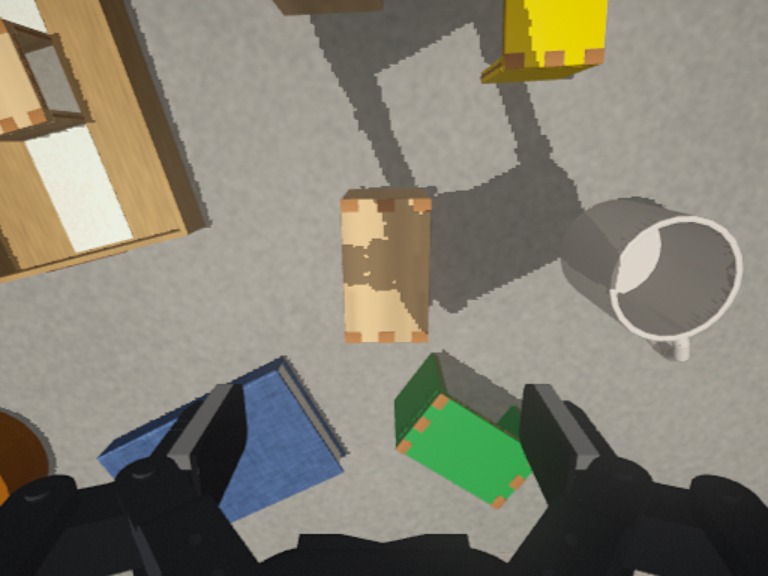

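S stands at (440,349) in the tray. The plywood M is at (387,270) in the wrist picture, with the green decoy at (465,450). Grip M.

play_rows(deltas=[{"x": 1.3, "y": 1.7, "z": -50, "wx": 0, "wy": 0, "wz": 0.4, "fingers": -1}, {"x": 1.3, "y": 1.7, "z": -100, "wx": 0, "wy": 0, "wz": 0.4, "fingers": -1}, {"x": 1.3, "y": 1.7, "z": -140, "wx": 0, "wy": 0, "wz": 0.4, "fingers": -1}, {"x": 1.3, "y": 1.7, "z": -165, "wx": 0, "wy": 0, "wz": 0.4, "fingers": -1}, {"x": 1.3, "y": 1.7, "z": -177, "wx": 0, "wy": 0, "wz": 0.4, "fingers": -1}, {"x": 1.3, "y": 1.7, "z": -177, "wx": 0, "wy": 0, "wz": 0.4, "fingers": -1}, {"x": 1.3, "y": 1.7, "z": -177, "wx": 0, "wy": 0, "wz": 0.4, "fingers": 0}, {"x": 1.3, "y": 1.7, "z": -177, "wx": 0, "wy": 0, "wz": 0.4, "fingers": 0.5}, {"x": 1.3, "y": 1.7, "z": -177, "wx": 0, "wy": 0, "wz": 0.4, "fingers": 0.5}, {"x": 1.3, "y": 1.7, "z": -177, "wx": 0, "wy": 0, "wz": 0.4, "fingers": 0.5}, {"x": 1.3, "y": 1.7, "z": -177, "wx": 0, "wy": 0, "wz": 0.4, "fingers": 0.5}])

```text
time: 10.68
tool_pos: [0.6368, 0.2678, 0.0716]
tcp_rot: [0.085, 1.566, -0.083]
wrist_force: [-1.6, -1.8, 6.0]
width: 0.64
```

play_rows(deltas=[{"x": 0, "y": 0, "z": 20, "wx": 0, "wy": 0, "wz": 0, "fingers": 0.5}, {"x": 0, "y": 0, "z": 60, "wx": 0, "wy": 0, "wz": 0, "fingers": 0.5}, {"x": 0, "y": 0, "z": 110, "wx": 0, "wy": 0, "wz": 0, "fingers": 0.5}, {"x": -20, "y": -33, "z": 130, "wx": 0, "wy": 0, "wz": 2, "fingers": 0.5}, {"x": -50, "y": -80, "z": 130, "wx": 0, "wy": 0, "wz": 5, "fingers": 0.5}, {"x": -80, "y": -130, "z": 130, "wx": 0, "wy": 0, "wz": 8, "fingers": 0.5}, {"x": -110, "y": -180, "z": 130, "wx": 0, "wy": 0, "wz": 11, "fingers": 0.5}, {"x": -133, "y": -215, "z": 130, "wx": 0, "wy": 0, "wz": 13.8, "fingers": 0.5}, {"x": -143.5, "y": -232.7, "z": 130, "wx": 0, "wy": 0, "wz": 13.8, "fingers": 0.5}, {"x": -143.5, "y": -232.7, "z": 130, "wx": 0, "wy": 0, "wz": 13.8, "fingers": 0.5}, {"x": -143.5, "y": -232.7, "z": 130, "wx": 0, "wy": 0, "wz": 13.8, "fingers": 0.5}])

```text
time: 12.05
tool_pos: [0.493, 0.0355, 0.1999]
tcp_rot: [-0.105, 1.567, 0.106]
wrist_force: [0.1, 0.4, -0.3]
width: 0.644
```

Run:
```python
from h import *
s,c=grab('wrist');W=world(c,s);z=np.nanmedian(W[255:275,245:265,2]);print(z)
held(z-.008,z+.008,'w4')
s,c=grab('side');save('s4',c['frame'][130:330,130:330],3)
```

```text
0.1976585611721889
held n 23959 px [  185   168   142   195 23959] slope [ 0.0041 -0.0221] z 0.1974 rect [490.8  35.5] [94.7 58. ] ang 7.58 tcp [493.   35.7 199.7] yaw 7.71 t 12.1
```

View pics/w4.png

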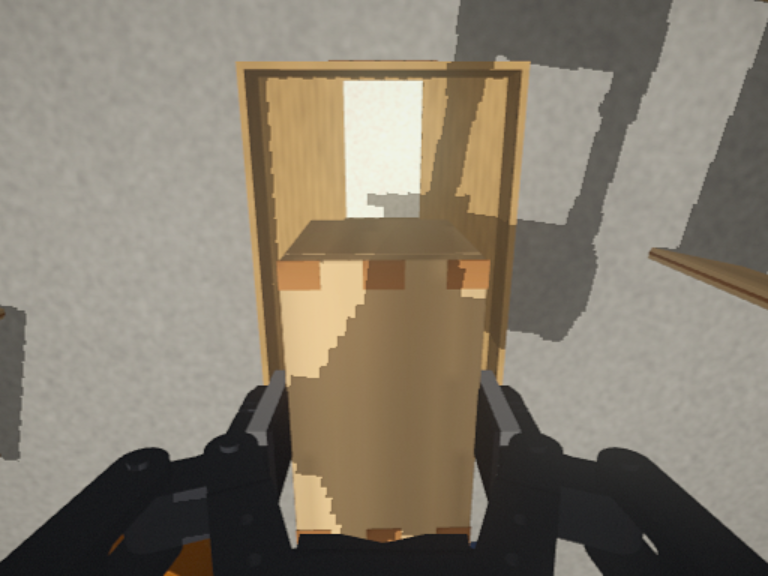

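View pics/s4.png

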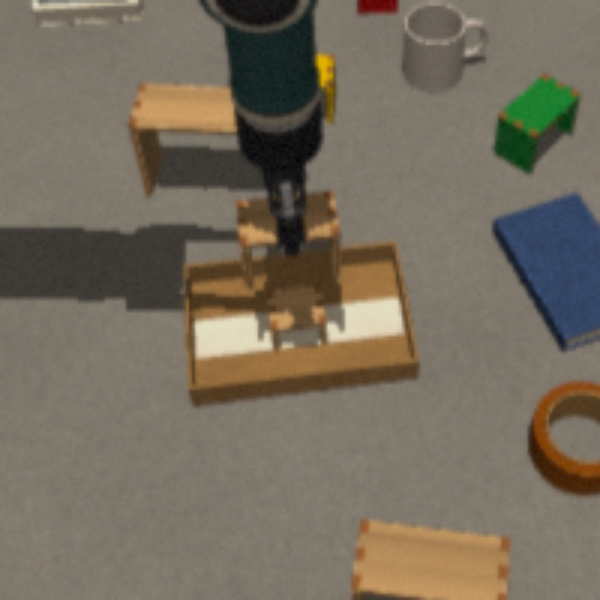

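M is held square over S: centre ≈(491,35), yaw 7.6°. Lower it.

play_rows(deltas=[{"x": 0, "y": 0, "z": -40, "wx": 0, "wy": 0, "wz": 0, "fingers": 0.5}, {"x": 0, "y": 0, "z": -75, "wx": 0, "wy": 0, "wz": 0, "fingers": 0.5}, {"x": 0, "y": 0, "z": -100, "wx": 0, "wy": 0, "wz": 0, "fingers": 0.5}, {"x": 0, "y": 0, "z": -115, "wx": 0, "wy": 0, "wz": 0, "fingers": 0.5}, {"x": 0, "y": 0, "z": -121, "wx": 0, "wy": 0, "wz": 0, "fingers": 0.5}, {"x": 0, "y": 0, "z": -123, "wx": 0, "wy": 0, "wz": 0, "fingers": 0.5}, {"x": 0, "y": 0, "z": -124.5, "wx": 0, "wy": 0, "wz": 0, "fingers": 0.5}, {"x": 0, "y": 0, "z": -124.5, "wx": 0, "wy": 0, "wz": 0, "fingers": 0.5}])

```text
time: 13.2
tool_pos: [0.4929, 0.0348, 0.0757]
tcp_rot: [-0.105, 1.566, 0.105]
wrist_force: [0.1, 0.7, 0.6]
width: 0.638
```

play_rows(deltas=[{"x": 0, "y": 0, "z": -1, "wx": 0, "wy": 0, "wz": 0, "fingers": 0.5}, {"x": 0, "y": 0, "z": -1, "wx": 0, "wy": 0, "wz": 0, "fingers": 0.5}, {"x": 0, "y": 0, "z": -1, "wx": 0, "wy": 0, "wz": 0, "fingers": 0.5}])

```text
time: 13.58
tool_pos: [0.493, 0.0348, 0.0756]
tcp_rot: [-0.105, 1.566, 0.105]
wrist_force: [-2.8, 0.3, 8.6]
width: 0.641
```

play_rows(deltas=[{"x": 0, "y": 0, "z": 0, "wx": 0, "wy": 0, "wz": 0, "fingers": -0.3}, {"x": 0, "y": 0, "z": 0, "wx": 0, "wy": 0, "wz": 0, "fingers": -0.9}, {"x": 0, "y": 0, "z": 0, "wx": 0, "wy": 0, "wz": 0, "fingers": -1}, {"x": 0, "y": 0, "z": 0, "wx": 0, "wy": 0, "wz": 0, "fingers": -1}, {"x": 0, "y": 0, "z": 30, "wx": 0, "wy": 0, "wz": 0, "fingers": -1}, {"x": 0, "y": 0, "z": 80, "wx": 0, "wy": 0, "wz": 0, "fingers": -1}, {"x": 0, "y": 0, "z": 140, "wx": 0, "wy": 0, "wz": 0, "fingers": -1}, {"x": 0, "y": 0, "z": 200, "wx": 0, "wy": 0, "wz": 0, "fingers": -1}, {"x": 130, "y": -300, "z": 200, "wx": 0, "wy": 0, "wz": -15, "fingers": -1}, {"x": 130, "y": -300, "z": 200, "wx": 0, "wy": 0, "wz": -15, "fingers": -1}, {"x": 130, "y": -300, "z": 200, "wx": 0, "wy": 0, "wz": -15, "fingers": -1}, {"x": 130, "y": -300, "z": 200, "wx": 0, "wy": 0, "wz": -15, "fingers": -1}, {"x": 130, "y": -300, "z": 200, "wx": 0, "wy": 0, "wz": -15, "fingers": -1}, {"x": 130, "y": -300, "z": 200, "wx": 0, "wy": 0, "wz": -15, "fingers": -1}, {"x": 130, "y": -300, "z": 200, "wx": 0, "wy": 0, "wz": -15, "fingers": -1}, {"x": 130, "y": -300, "z": 200, "wx": 0, "wy": 0, "wz": -15, "fingers": -1}, {"x": 130, "y": -300, "z": 200, "wx": 0, "wy": 0, "wz": -15, "fingers": -1}])

```text
time: 15.7
tool_pos: [0.6217, -0.2635, 0.2741]
tcp_rot: [0.099, 1.568, -0.099]
wrist_force: [-0.6, -0.9, -0.7]
width: 1.002
```

Run:
```python
from h import *
wristtop('w5',.090,.106)
s,c=grab('top');W=world(c);save('t5',c['frame'][170:300,180:420],3)
print('M',top(W,(293,234)))
```

```text
t 15.7 tcp [ 621.7 -263.5  274.1] yaw(y-90) -7.22 down [ 0.  0. -1.] w 1.002 F [-0.6 -0.9 -0.7]
px [ 219  113   68  133 8428] c 624.1 -266.0 size 62.6 132.6 ang -7.82 z 0.0969
M {'c': (491.0, 33.1), 'L': 95.9, 'D': 56.8, 'yaw': 7.7, 'z': np.float64(73.9), 'n': 577, 'med': array([490.6,  33.3,  73.9])}
```

View pics/t5.png

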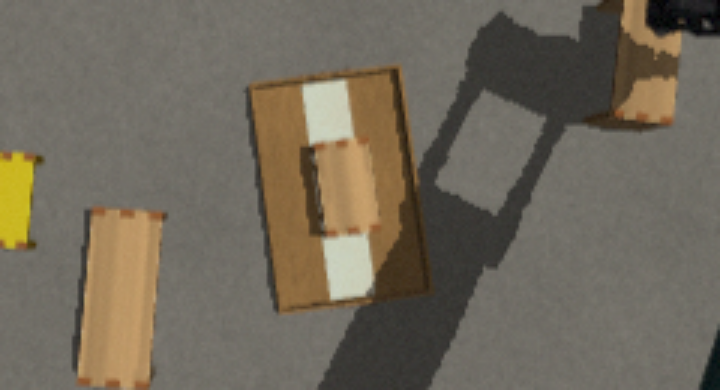

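View pics/w5.png

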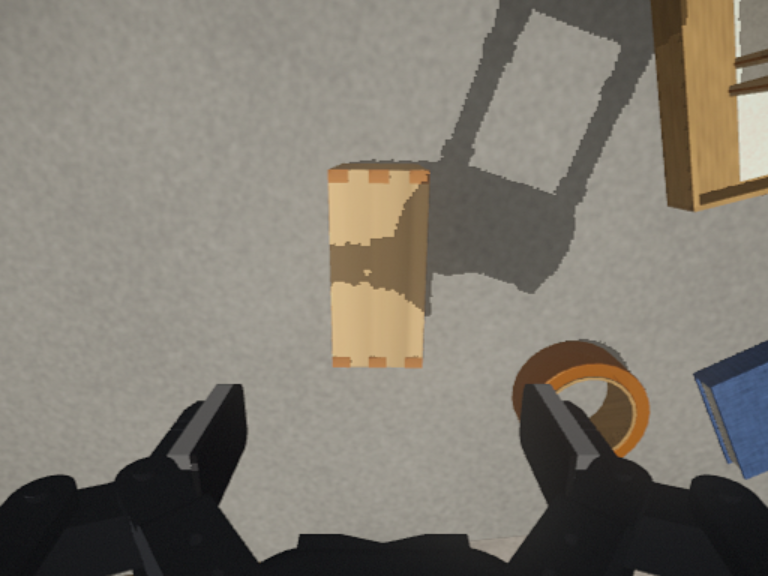

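M stands at the tray middle: z 73.9, (491,33), yaw 7.7. L is at (378,265) in the wrist picture.

play_rows(deltas=[{"x": 1.8, "y": -1.5, "z": -50, "wx": 0, "wy": 0, "wz": -0.5, "fingers": -1}, {"x": 1.8, "y": -1.5, "z": -100, "wx": 0, "wy": 0, "wz": -0.5, "fingers": -1}, {"x": 1.8, "y": -1.5, "z": -140, "wx": 0, "wy": 0, "wz": -0.5, "fingers": -1}, {"x": 1.8, "y": -1.5, "z": -165, "wx": 0, "wy": 0, "wz": -0.5, "fingers": -1}, {"x": 1.8, "y": -1.5, "z": -177, "wx": 0, "wy": 0, "wz": -0.5, "fingers": -1}, {"x": 1.8, "y": -1.5, "z": -177, "wx": 0, "wy": 0, "wz": -0.5, "fingers": -1}, {"x": 1.8, "y": -1.5, "z": -177, "wx": 0, "wy": 0, "wz": -0.5, "fingers": -0.2}, {"x": 1.8, "y": -1.5, "z": -177, "wx": 0, "wy": 0, "wz": -0.5, "fingers": 0.4}, {"x": 1.8, "y": -1.5, "z": -177, "wx": 0, "wy": 0, "wz": -0.5, "fingers": 0.4}, {"x": 1.8, "y": -1.5, "z": -177, "wx": 0, "wy": 0, "wz": -0.5, "fingers": 0.4}, {"x": 1.8, "y": -1.5, "z": -177, "wx": 0, "wy": 0, "wz": -0.5, "fingers": 0.4}])

```text
time: 17.18
tool_pos: [0.6253, -0.2675, 0.0992]
tcp_rot: [0.106, 1.564, -0.108]
wrist_force: [-1.2, -1.0, 7.3]
width: 0.712
```

play_rows(deltas=[{"x": 0, "y": 0, "z": 20, "wx": 0, "wy": 0, "wz": 0, "fingers": 0.4}, {"x": 0, "y": 0, "z": 60, "wx": 0, "wy": 0, "wz": 0, "fingers": 0.4}, {"x": 0, "y": 0, "z": 110, "wx": 0, "wy": 0, "wz": 0, "fingers": 0.4}, {"x": -14, "y": 33, "z": 140, "wx": 0, "wy": 0, "wz": 2, "fingers": 0.4}, {"x": -35, "y": 80, "z": 140, "wx": 0, "wy": 0, "wz": 5, "fingers": 0.4}, {"x": -59, "y": 135, "z": 140, "wx": 0, "wy": 0, "wz": 8, "fingers": 0.4}, {"x": -83, "y": 190, "z": 140, "wx": 0, "wy": 0, "wz": 11, "fingers": 0.4}, {"x": -107, "y": 245, "z": 140, "wx": 0, "wy": 0, "wz": 13.5, "fingers": 0.4}, {"x": -124, "y": 283, "z": 140, "wx": 0, "wy": 0, "wz": 15.5, "fingers": 0.4}, {"x": -132, "y": 301, "z": 140, "wx": 0, "wy": 0, "wz": 15.5, "fingers": 0.4}, {"x": -132, "y": 301, "z": 140, "wx": 0, "wy": 0, "wz": 15.5, "fingers": 0.4}, {"x": -132, "y": 301, "z": 140, "wx": 0, "wy": 0, "wz": 15.5, "fingers": 0.4}])

```text
time: 18.68
tool_pos: [0.4924, 0.0335, 0.2371]
tcp_rot: [-0.105, 1.568, 0.104]
wrist_force: [0.3, 0.0, -0.8]
width: 0.71
```

Run:
```python
from h import *
s,c=grab('wrist');W=world(c,s);z=np.nanmedian(W[255:275,245:265,2]);print(z)
held(z-.008,z+.008,'w6')
s,c=grab('side');save('s6',c['frame'][130:330,130:330],3)
```

```text
0.23490325900364817
held n 33724 px [  173   125   165   241 33724] slope [-0.0026 -0.0008] z 0.2347 rect [482.9  31.9] [115.1  64. ] ang 7.29 tcp [492.5  33.3 237. ] yaw 7.61 t 18.73
```

View pics/w6.png

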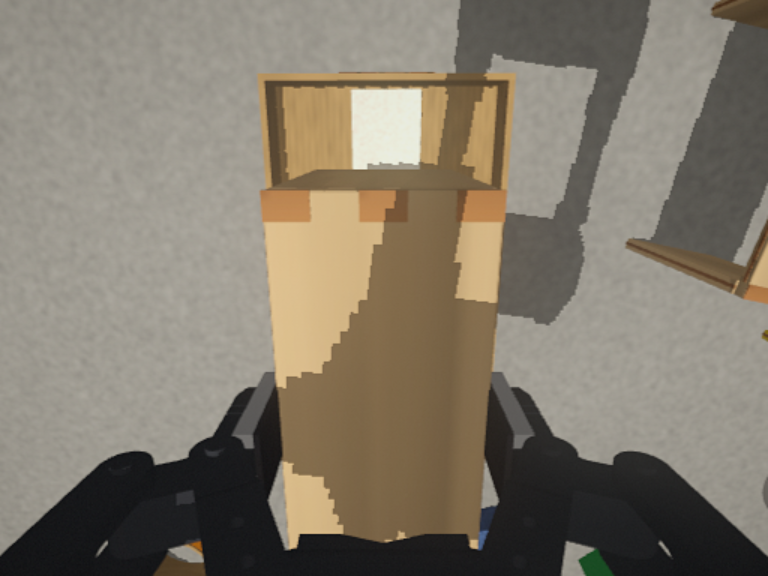

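View pics/s6.png

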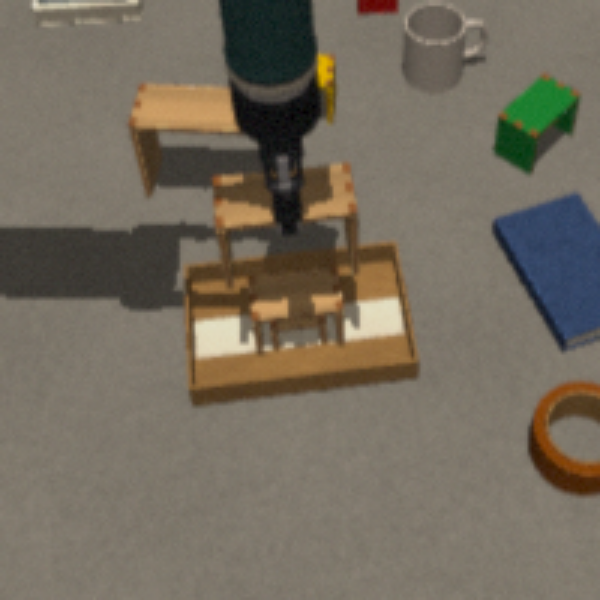

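L is level and square at centre ≈(491,33). Its near end is hidden, so I corrected for the known length. Lower it.

play_rows(deltas=[{"x": 0, "y": 0, "z": -40, "wx": 0, "wy": 0, "wz": 0, "fingers": 0.4}, {"x": 0, "y": 0, "z": -75, "wx": 0, "wy": 0, "wz": 0, "fingers": 0.4}, {"x": 0, "y": 0, "z": -100, "wx": 0, "wy": 0, "wz": 0, "fingers": 0.4}, {"x": 0, "y": 0, "z": -120, "wx": 0, "wy": 0, "wz": 0, "fingers": 0.4}, {"x": 0, "y": 0, "z": -129, "wx": 0, "wy": 0, "wz": 0, "fingers": 0.4}, {"x": 0, "y": 0, "z": -132, "wx": 0, "wy": 0, "wz": 0, "fingers": 0.4}, {"x": 0, "y": 0, "z": -133.5, "wx": 0, "wy": 0, "wz": 0, "fingers": 0.4}, {"x": 0, "y": 0, "z": -134, "wx": 0, "wy": 0, "wz": 0, "fingers": 0.4}, {"x": 0, "y": 0, "z": -134, "wx": 0, "wy": 0, "wz": 0, "fingers": 0.4}])

```text
time: 19.95
tool_pos: [0.4922, 0.0343, 0.1034]
tcp_rot: [-0.105, 1.567, 0.105]
wrist_force: [-0.1, 1.2, -1.2]
width: 0.713
```

play_rows(deltas=[{"x": 0, "y": 0, "z": -1, "wx": 0, "wy": 0, "wz": 0, "fingers": 0.4}, {"x": 0, "y": 0, "z": -1, "wx": 0, "wy": 0, "wz": 0, "fingers": 0.4}, {"x": 0, "y": 0, "z": -1, "wx": 0, "wy": 0, "wz": 0, "fingers": 0.4}])

```text
time: 20.32
tool_pos: [0.4923, 0.0343, 0.1032]
tcp_rot: [-0.105, 1.567, 0.105]
wrist_force: [-2.7, -0.2, 6.5]
width: 0.71
```

play_rows(deltas=[{"x": 0, "y": 0, "z": 0, "wx": 0, "wy": 0, "wz": 0, "fingers": -0.3}, {"x": 0, "y": 0, "z": 0, "wx": 0, "wy": 0, "wz": 0, "fingers": -0.9}, {"x": 0, "y": 0, "z": 0, "wx": 0, "wy": 0, "wz": 0, "fingers": -1}, {"x": 0, "y": 0, "z": 0, "wx": 0, "wy": 0, "wz": 0, "fingers": -1}, {"x": 0, "y": 0, "z": 30, "wx": 0, "wy": 0, "wz": 0, "fingers": -1}, {"x": 0, "y": 0, "z": 80, "wx": 0, "wy": 0, "wz": 0, "fingers": -1}, {"x": 0, "y": 0, "z": 140, "wx": 0, "wy": 0, "wz": 0, "fingers": -1}, {"x": 0, "y": 0, "z": 190, "wx": 0, "wy": 0, "wz": 0, "fingers": -1}, {"x": -109, "y": 221, "z": 190, "wx": 0, "wy": 0, "wz": -11.5, "fingers": -1}, {"x": -109, "y": 221, "z": 190, "wx": 0, "wy": 0, "wz": -11.5, "fingers": -1}, {"x": -109, "y": 221, "z": 190, "wx": 0, "wy": 0, "wz": -11.5, "fingers": -1}, {"x": -109, "y": 221, "z": 190, "wx": 0, "wy": 0, "wz": -11.5, "fingers": -1}, {"x": -109, "y": 221, "z": 190, "wx": 0, "wy": 0, "wz": -11.5, "fingers": -1}, {"x": -109, "y": 221, "z": 190, "wx": 0, "wy": 0, "wz": -11.5, "fingers": -1}, {"x": -109, "y": 221, "z": 190, "wx": 0, "wy": 0, "wz": -11.5, "fingers": -1}, {"x": -109, "y": 221, "z": 190, "wx": 0, "wy": 0, "wz": -11.5, "fingers": -1}])

```text
time: 22.32
tool_pos: [0.3836, 0.2541, 0.2917]
tcp_rot: [0.054, 1.57, -0.055]
wrist_force: [-0.3, 0.0, 0.0]
width: 0.999
```

Run:
```python
from h import *
wristtop('w7',.116,.136)
s,c=grab('top');W=world(c);save('t7',c['frame'][170:300,180:420],3)
print('L',top(W,(295,234)))
s,c=grab('side');save('s7',c['frame'][130:330,130:330],3)
```

```text
t 22.32 tcp [383.6 254.1 291.7] yaw(y-90) -3.97 down [-0. -0. -1.] w 0.999 F [-0.3  0.   0. ]
px [  218    90    79   174 12650] c 384.6 256.5 size 68.8 167.8 ang -3.91 z 0.1249
L {'c': (489.8, 34.6), 'L': 131.7, 'D': 63.0, 'yaw': 7.9, 'z': np.float64(101.9), 'n': 935, 'med': array([489.3,  34.6, 101.9])}
```

View pics/s7.png

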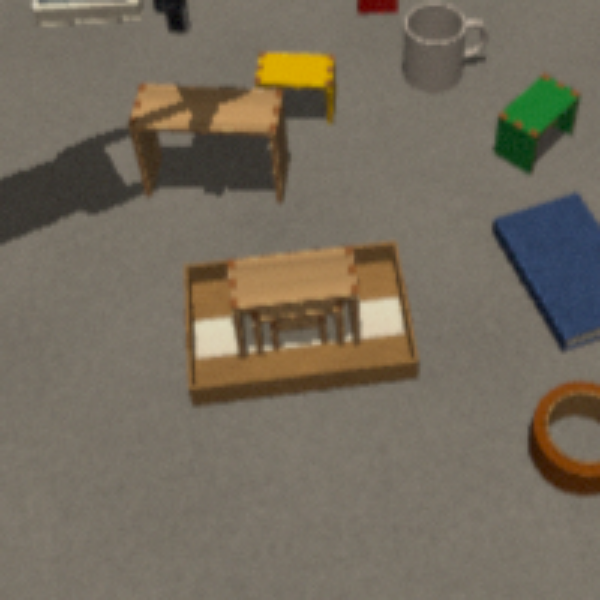

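View pics/w7.png

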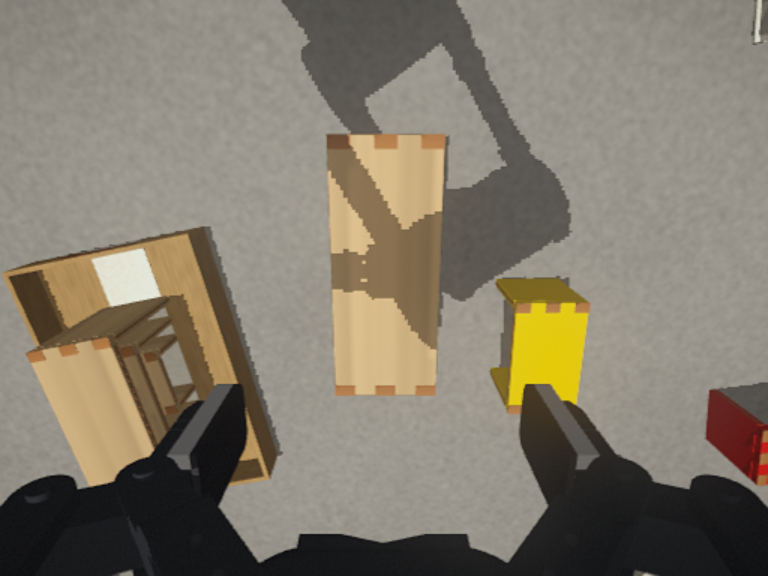

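L nests over M (z 101.9). XL is at (387,265) in the wrist picture. Grip XL.

play_rows(deltas=[{"x": 0.5, "y": 1.7, "z": -50, "wx": 0, "wy": 0, "wz": 0, "fingers": -1}, {"x": 0.5, "y": 1.7, "z": -100, "wx": 0, "wy": 0, "wz": 0, "fingers": -1}, {"x": 0.5, "y": 1.7, "z": -130, "wx": 0, "wy": 0, "wz": 0, "fingers": -1}, {"x": 0.5, "y": 1.7, "z": -155, "wx": 0, "wy": 0, "wz": 0, "fingers": -1}, {"x": 0.5, "y": 1.7, "z": -167, "wx": 0, "wy": 0, "wz": 0, "fingers": -1}, {"x": 0.5, "y": 1.7, "z": -167, "wx": 0, "wy": 0, "wz": 0, "fingers": -1}, {"x": 0.5, "y": 1.7, "z": -167, "wx": 0, "wy": 0, "wz": 0, "fingers": -0.4}, {"x": 0.5, "y": 1.7, "z": -167, "wx": 0, "wy": 0, "wz": 0, "fingers": 0.3}, {"x": 0.5, "y": 1.7, "z": -167, "wx": 0, "wy": 0, "wz": 0, "fingers": 0.3}, {"x": 0.5, "y": 1.7, "z": -167, "wx": 0, "wy": 0, "wz": 0, "fingers": 0.3}, {"x": 0.5, "y": 1.7, "z": -167, "wx": 0, "wy": 0, "wz": 0, "fingers": 0.3}], grip_force=60)

```text
time: 23.85
tool_pos: [0.3845, 0.2576, 0.1266]
tcp_rot: [0.053, 1.567, -0.051]
wrist_force: [-1.0, -0.6, 6.1]
width: 0.779
```

play_rows(deltas=[{"x": 0, "y": 0, "z": 20, "wx": 0, "wy": 0, "wz": 0, "fingers": 0.3}, {"x": 0, "y": 0, "z": 60, "wx": 0, "wy": 0, "wz": 0, "fingers": 0.3}, {"x": 0, "y": 0, "z": 110, "wx": 0, "wy": 0, "wz": 0, "fingers": 0.3}, {"x": 0, "y": 0, "z": 145, "wx": 0, "wy": 0, "wz": 0, "fingers": 0.3}, {"x": 14, "y": -30, "z": 145, "wx": 0, "wy": 0, "wz": 2, "fingers": 0.3}, {"x": 36, "y": -75, "z": 145, "wx": 0, "wy": 0, "wz": 4, "fingers": 0.3}, {"x": 60, "y": -125, "z": 145, "wx": 0, "wy": 0, "wz": 7, "fingers": 0.3}, {"x": 83, "y": -173, "z": 145, "wx": 0, "wy": 0, "wz": 9, "fingers": 0.3}, {"x": 100, "y": -208, "z": 145, "wx": 0, "wy": 0, "wz": 11.7, "fingers": 0.3}, {"x": 107, "y": -222.5, "z": 145, "wx": 0, "wy": 0, "wz": 11.7, "fingers": 0.3}, {"x": 107, "y": -222.5, "z": 145, "wx": 0, "wy": 0, "wz": 11.7, "fingers": 0.3}, {"x": 107, "y": -222.5, "z": 145, "wx": 0, "wy": 0, "wz": 11.7, "fingers": 0.3}])

```text
time: 25.35
tool_pos: [0.4898, 0.0355, 0.2696]
tcp_rot: [-0.108, 1.569, 0.109]
wrist_force: [0.7, 0.5, -2.0]
width: 0.777
```

Run:
```python
from h import *
s,c=grab('wrist');W=world(c,s);z=np.nanmedian(W[255:275,245:265,2]);print(z)
held(z-.008,z+.008,'w8')
s,c=grab('side');save('s8',c['frame'][130:330,130:330],3)
```

```text
0.2683216451795048
held n 45885 px [  161    78   191   290 45885] slope [-0.0013 -0.0175] z 0.2685 rect [472.2  33.3] [132.4  69.9] ang 7.69 tcp [489.8  35.7 269.7] yaw 7.94 t 25.4
```

View pics/w8.png

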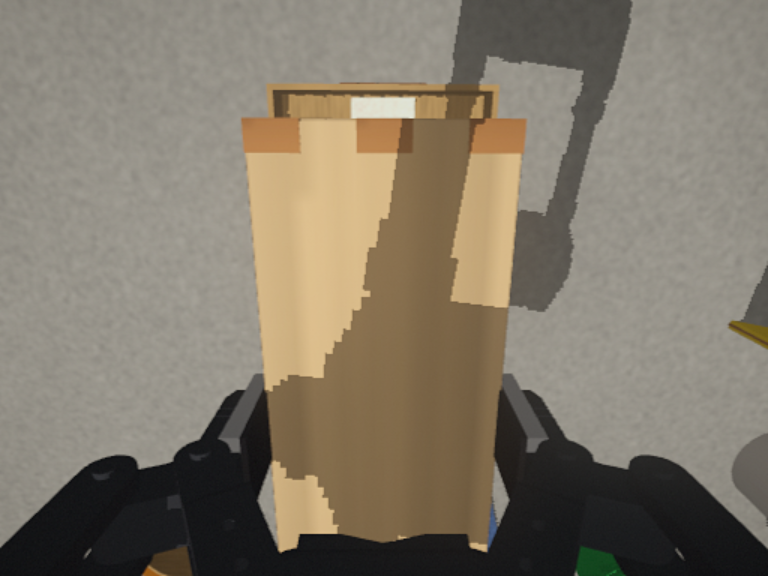

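View pics/s8.png

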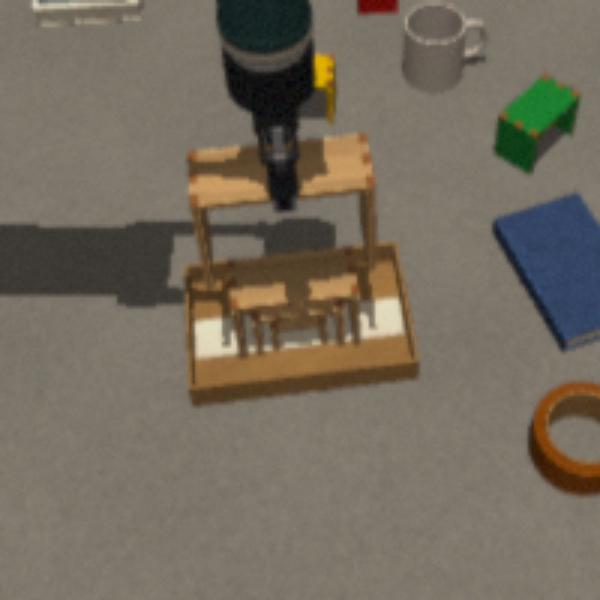

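XL is square, centre ≈(490,36). Shift it slightly and lower.

play_rows(deltas=[{"x": 0.5, "y": -1, "z": -40, "wx": 0, "wy": 0, "wz": 0, "fingers": 0.3}, {"x": 0.5, "y": -1, "z": -75, "wx": 0, "wy": 0, "wz": 0, "fingers": 0.3}, {"x": 0.5, "y": -1, "z": -105, "wx": 0, "wy": 0, "wz": 0, "fingers": 0.3}, {"x": 0.5, "y": -1, "z": -125, "wx": 0, "wy": 0, "wz": 0, "fingers": 0.3}, {"x": 0.5, "y": -1, "z": -135, "wx": 0, "wy": 0, "wz": 0, "fingers": 0.3}, {"x": 0.5, "y": -1, "z": -138, "wx": 0, "wy": 0, "wz": 0, "fingers": 0.3}, {"x": 0.5, "y": -1, "z": -139.5, "wx": 0, "wy": 0, "wz": 0, "fingers": 0.3}, {"x": 0.5, "y": -1, "z": -140, "wx": 0, "wy": 0, "wz": 0, "fingers": 0.3}, {"x": 0.5, "y": -1, "z": -140, "wx": 0, "wy": 0, "wz": 0, "fingers": 0.3}])

```text
time: 26.62
tool_pos: [0.4916, 0.0335, 0.1308]
tcp_rot: [-0.108, 1.566, 0.108]
wrist_force: [0.1, -0.3, 1.3]
width: 0.776
```

play_rows(deltas=[{"x": 0, "y": 0, "z": -1, "wx": 0, "wy": 0, "wz": 0, "fingers": 0.3}, {"x": 0, "y": 0, "z": -1, "wx": 0, "wy": 0, "wz": 0, "fingers": 0.3}, {"x": 0, "y": 0, "z": -1, "wx": 0, "wy": 0, "wz": 0, "fingers": 0.3}])

```text
time: 27.0
tool_pos: [0.4916, 0.0335, 0.1307]
tcp_rot: [-0.108, 1.566, 0.108]
wrist_force: [-3.5, 0.1, 8.4]
width: 0.775
```

Contact. Release, rise, and move aside to let the top camera see.

play_rows(deltas=[{"x": 0, "y": 0, "z": 0, "wx": 0, "wy": 0, "wz": 0, "fingers": -0.3}, {"x": 0, "y": 0, "z": 0, "wx": 0, "wy": 0, "wz": 0, "fingers": -0.9}, {"x": 0, "y": 0, "z": 0, "wx": 0, "wy": 0, "wz": 0, "fingers": -1}, {"x": 0, "y": 0, "z": 0, "wx": 0, "wy": 0, "wz": 0, "fingers": -1}, {"x": 0, "y": 0, "z": 30, "wx": 0, "wy": 0, "wz": 0, "fingers": -1}, {"x": 0, "y": 0, "z": 80, "wx": 0, "wy": 0, "wz": 0, "fingers": -1}, {"x": 0, "y": 0, "z": 140, "wx": 0, "wy": 0, "wz": 0, "fingers": -1}, {"x": -60, "y": 250, "z": 150, "wx": 0, "wy": 0, "wz": 0, "fingers": -1}, {"x": -60, "y": 250, "z": 150, "wx": 0, "wy": 0, "wz": 0, "fingers": -1}, {"x": -60, "y": 250, "z": 150, "wx": 0, "wy": 0, "wz": 0, "fingers": -1}, {"x": -60, "y": 250, "z": 150, "wx": 0, "wy": 0, "wz": 0, "fingers": -1}, {"x": -60, "y": 250, "z": 150, "wx": 0, "wy": 0, "wz": 0, "fingers": -1}, {"x": -60, "y": 250, "z": 150, "wx": 0, "wy": 0, "wz": 0, "fingers": -1}, {"x": -60, "y": 250, "z": 150, "wx": 0, "wy": 0, "wz": 0, "fingers": -1}])

```text
time: 28.75
tool_pos: [0.4311, 0.2822, 0.2785]
tcp_rot: [-0.108, 1.569, 0.106]
wrist_force: [-0.0, -0.1, 0.3]
width: 1.0
```

Run:
```python
from h import *
s,c=grab('top');W=world(c);save('t9',c['frame'],1.5)
print('XL',top(W,(295,234)))
W0=np.load('top0.npz')['W']
for n,p in dict(book=(270,137),tape=(327,130)).items():print(n,top(W0,p),top(W,p))
s,c=grab('side');save('s9',c['frame'][130:330,130:330],3)
```

```text
XL {'c': (491.0, 31.5), 'L': 168.2, 'D': 68.7, 'yaw': 7.5, 'z': np.float64(130.0), 'n': 1373, 'med': array([490.1,  31.7, 130. ])}
book {'c': (797.5, 106.5), 'L': 178.4, 'D': 111.6, 'yaw': -68.7, 'z': np.float64(26.3), 'n': 1768, 'med': array([796.8, 106.6,  26.4])} {'c': (797.5, 106.2), 'L': 178.6, 'D': 111.7, 'yaw': -69.0, 'z': np.float64(25.9), 'n': 1812, 'med': array([796.7, 107. ,  25.9])}
tape {'c': (781.2, -110.0), 'L': 101.5, 'D': 101.0, 'yaw': -3.8, 'z': np.float64(47.5), 'n': 397, 'med': array([ 782.3, -110.9,   47.2])} {'c': (781.1, -109.9), 'L': 101.9, 'D': 101.1, 'yaw': 87.9, 'z': np.float64(48.1), 'n': 398, 'med': array([ 780.8, -110.6,   48.2])}
```

View pics/s9.png

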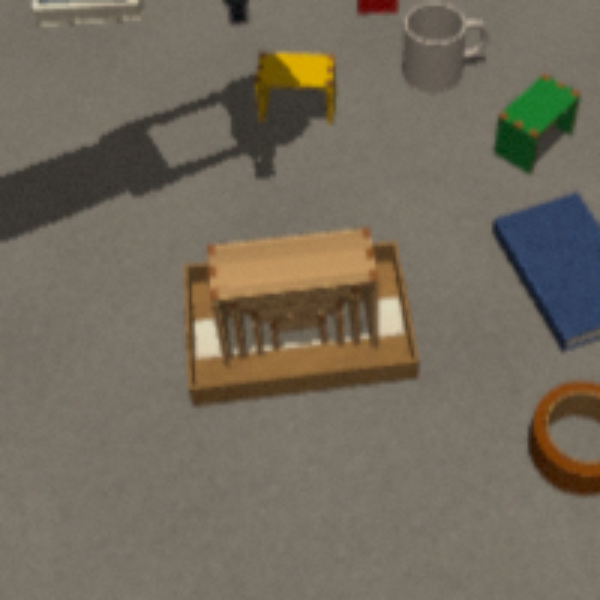

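View pics/t9.png

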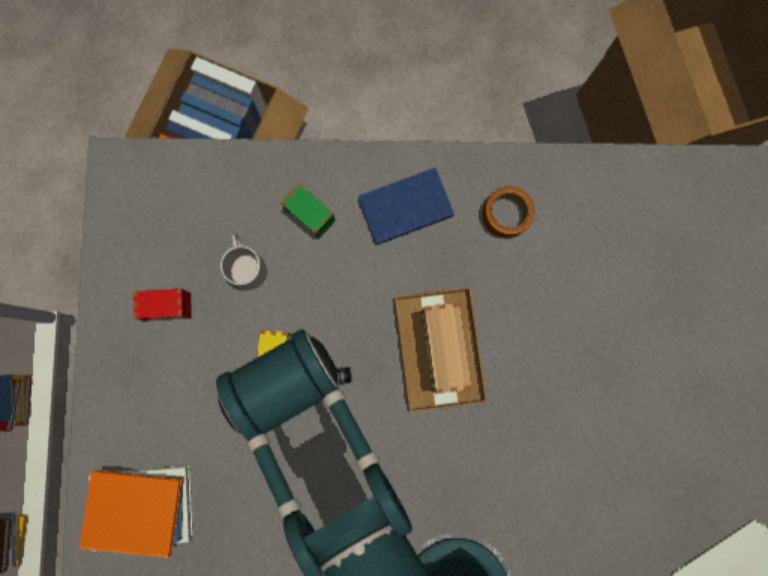

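The side picture shows the four nested risers standing at (290,290), and the top picture shows the nest centred in the tray at (445,349). The mug, book and tape have not moved. Handing in.

Run:
```python
from h import *
print(finish_job())
```

```text
the job is handed in; nothing more can be done
None
```

All four risers are nested in the tray in order, smallest inside to largest outside. The job was handed in at about 29 s of the 128 s allowed, with the gripper open and clear of everything. Handing in gave no verdict, so this rests on my own camera checks.

- **M, L and XL:** after each was released, the top camera put their tops at 73.9, 101.9 and 130.0 mm. The expected heights with feet on the tray floor are 74, 102 and 130 mm. Centres agree within about 3 mm of each other and are within about 4 mm of the tray middle. Yaws are 7.5–7.9°, against 7.7° for the tray.
- **S:** my top-camera check on it after release failed, because it picked up the tray rim instead. Its pose comes from the measurement while it was held (491, 34 mm, yaw 7.8°), the touch-down force, and pictures showing it upright inside M.
- **Bystanders:** book and tape measured in the same place as at the start, within 1 mm. I judged the mug by eye only, and it looks unmoved.

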